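Feed the blank holder under the drag spring of the bead drill

ROBOT

A 7-joint arm with a two-finger parallel gripper is mounted at the origin on the work surface. World frame = base frame: x ahead of the robot, y to its left, z up, the work surface at z = 0. Lengths are in mm, angles in rad, forces in N, time in s.
With the tool pointing down it reaches from about 425 to 825 mm from the base axis. Payload 3.6 kg.
Tool frame: the origin (TCP) lies on the centre line of the jaws, within the pads' length; the fingertips stand 22 mm ahead of it and the grasp point (between the pads) lies 3 mm ahead of it (tip_reach is the distance from the TCP to the fingertips, in mm); z points along the fingers, y is the line along which they close (so a half turn about z gives the same grasp; the last joint's range is limited). The gripper opens to 93 mm and grips with 3 to 60 N. Pads are 15 mm wide; open, the fingers measure 128 mm over their backs; the gripper's body (75 mm by 188 mm) begins 65 mm behind the grasp point.
Start: joints at [1.317, 0.615, -0.013, 1.423, 0.008, 1.103, -0.04], TCP at [146.173, -633.322, 240.64] pointing down, gripper open.
Joint ranges: [-3.12, 3.12], [-0.3, 2.06], [-1.34, 1.32], [0.26, 2.42], [-1.36, 4.5], [0.01, 1.98], [-2.84, 2.84]. Speed limits (rad/s): [2.79, 2.79, 3.14, 3.14, 3.14, 3.14, 3.14].

INTERFACE

Orientations are given as a rotation vector (axis times angle).
In Python, from rig import read_state, read_camera, finish_job, tip_reach gives the robot as it stands.
- The arm moves only by the tool move_arm, never from a script. Its argument "deltas" is a list that holds one entry, the list of rows, each a list of 7 numbers: the shift along the world's x, y, z in m, then the turn, a rotation vector about the world's x, y, z in rad, then the finger opening in m, from 0 to 0.093. A call has 1 to 8 rows; each row shifts and turns the commanded pose from where the row before left it; what a row does not reach is not made up. A row lasts 1/8 s, in which the tool goes at most 62.5 mm and 10.7 degrees, less where a joint would pass 70% of its speed; a pose out of reach is approached as far as the arm can. A call is refused whole if a number of a shift passes 0.0625 or a number of a turn 0.188, either way. A call with a gripper value outside its range is refused whole. The fingers move at their own pace and stop on an object; the grip force is fixed at half the most. Time passes only in rows, so rows that do not move let the fingers close. It gives the time, the measured TCP pose, the force, the opening and the grip force at its end, in the units of the state.
- read_state(): the state, without advancing time (a new reading comes with each control period).
- read_camera(name): name is "side" or "top"; returns a dict with "color" (384x512x3 uint8, red, green, blue), "K" (3x3 intrinsics, pixels), "dist_coeffs" ([k1, k2, p1, p2, k3] as OpenCV has them; the pictures are not rectified), "R" (3x3) and "t" (3): a world point X has camera coordinates R X + t. Camera axes: x right, y down, z forward; pixel columns grow to the right and rows downward; lengths in mm; the calibration is good to about 2 mm. A picture is of the moment at which its call begins. There is no depth.
- finish_job(): hands the job in; it is judged then, once.
The state is a dict: "time": time; "joint_positions": joint angles; "joint_velocities": joint speeds; "joint_efforts": joint torques, N m; "position": TCP position; "eef_rot": TCP orientation; "contact_force": force on the tool from outside, world axes, zero at the start; "ft_torque": the same for the moment, N m; "width": finger opening in mm; "finger_force": force on a finger pad.
Only numpy, scipy, OpenCV 4.12 (cv2) and the standard library are available. Lean on these libraries where they do the work, as an engineer would, in place of code of your own. Each camera call takes 0.05 s, during which the arm holds its last target. There are 200 camera calls.

TASK

At the bead drill, press the dark wooden blank holder hard down on its sprung yellow bed with the fingertips and, keeping it pressed down, push it along the track under the blue bar and the brass drag spring until it is fully home against the two stop posts in front of the drill bit, with the bed sprung up again behind it. Then take the hand away. Only press and push the holder: do not grasp or lift it, and leave everything else on the bench where it is.

Things in the scene. Friction and masses are not known exactly. Their poses are not given: they have to be found in the camera images.
- fixture: Feed track of the bead drill, fixed: wooden base (x -144 to 151, y +-55 mm), two aluminium rails (59 mm apart, tops 62 mm above the table), green motor and chuck beyond x = 165 mm (up to 130 mm high). Origin at table height on the track's centre line; +x is the way the holder slides, towards the drill. Fixed floor 45 mm above the table from x = -10 mm to the stops; the sprung bed lies behind it.
- slide: Loose blank holder in the track: dark wood, 130 (x) x 56 (y) x 24 mm, about 150 g. Origin: centre of its underside; +x points to its nose (nose face x = 65 mm). A red cross rib (x -17 to -9 mm) stands 10 mm above its top; the flat top behind it (x -65 to -17 mm) is the press area, and fingertips there can push on against the rib. Home: origin at fixture x = 61 mm, underside 45 mm above the table.
- bed (a joint): Yellow sprung bed plate, 120 x 55 mm, under the holder (fixture x -130 to -10 mm): 0 = up, top 53.5 mm above the table; grows as pressed; 0.008 m = fully down, top 45.5 mm above the table, just above the fixed floor. About 5 N extra on the holder starts it, about 11 N brings it fully down; press with 15 to 20 N while sliding. It springs up again once the holder's tail has left it.
- leaf (a joint): The brass drag spring, a 36 mm wide, 45 mm long leaf hinged behind the blue bar, sloping down along the track: 0 = hanging free, about 0.11 rad when it rides on top of the holder, pressing on it with about 5 N. Seen only, not to be handled.
- bar_mid (a point): Lower edge of the blue bar over the track, middle of its near side: fixture x = 60 mm, 72.5 mm above the table; bar 12 mm thick along the track, top 86 mm above the table. The holder's top is 77.5 mm above the table with the bed up (blocked), 69.5 mm pressed down (passes). With the holder home, the rib is 8 mm short of the bar.
- stop_face (a point): Middle of the near face of the two dark steel stop posts, 58 mm above the table, 126 mm along fixture x: the holder's nose face must meet it.
- bracelets_a: bystander: stack of four bead bracelets, medium wood, 66 mm across, 48 mm high, standing beside the track; origin at its underside
- bracelets_b: bystander: stack of three dark bead bracelets, 66 mm across, 36 mm high; origin at its underside
- wax_jar: bystander: small jar, 56 mm across, 65 mm high; origin at its underside
- bead_bowl: bystander: pale wooden bowl, 90 mm across, 35 mm high; origin at its underside
- brush: bystander: dusting brush lying at the back of the table; origin at its underside
- screwdriver: bystander: red screwdriver lying along the robot side of the track, close to it; origin at its underside
- basket: bystander: red slatted basket, 150 x 220 x 60 mm, on the left; origin at its underside
Not all that is in view belongs to the job. What is shaped like the slide but purple is not meant.

How it is judged:
By the outcome, as a careful person would: the job done as asked, in the order asked, and still so for the second after the job is handed in, with the robot touching nothing.
It also fails if it takes over 45 s, if anything falls off the work surface, if the arm or the gripper's body presses on something with over 40 N, if the wrist force passes 120 N, or if a joint passes its speed limit or range.

## Working session

There is one attempt and no reset: what is moved stays moved. The work goes in short steps, Python scripts to look and compute and a tool call to move; the robot and the scene stay as the last step left them, time stands still between calls to the robot, and variables do not carry over. Pictures are saved under pics/ and viewed, at most 10 in all, crops included, and the job is handed in when it is done.

Besides the shell and the picture viewer there is one more tool, called after "Emit:" by a JSON object that holds its "method" and its "body". move_arm: Moves the arm, as the interface text tells. Its arguments: {"type":"object","properties":{"deltas":{"type":"array"}},"required":["deltas"]}

```bash
mkdir -p pics; python3 - <<'E'
from rig import *
import cv2
s=read_state();print(s)
for n in("top","side"):
    c=read_camera(n);cv2.imwrite(f"pics/{n}0.png",cv2.resize(c["color"][:,:,::-1],(800,600)))
    print(n,c["K"].tolist(),c["dist_coeffs"],c["R"].tolist(),c["t"])
E
```

```text
{'time': 0.0, 'joint_positions': array([ 1.31753181,  0.61592083, -0.01258619,  1.42488212,  0.00813743,
        1.1034323 , -0.04040471]), 'joint_velocities': array([ 0.00085807, -0.00036556, -0.0002948 ,  0.00020912, -0.00023008,
       -0.0001061 , -0.00105245]), 'joint_efforts': array([ 5.79488496e-04, -4.58941591e+01,  2.09156326e-01, -1.65745121e+01,
       -6.11302257e-02,  2.05309497e-02,  2.49664618e-04]), 'position': array([ 145.9539228 , -632.64063495,  239.48574644]), 'eef_rot': array([-3.11886402e+00, -3.55232237e-01,  5.98695629e-04]), 'contact_force': array([-0.05084881, -0.16517528, -0.01759688]), 'ft_torque': array([-0.02076134,  0.0729954 ,  0.01475539]), 'finger_force': 0.0, 'width': 93.22107125530223}
top [[409.32153729717686, 0.0, 259.37938027834974], [0.0, 409.32153729717686, 200.01650993370015], [0.0, 0.0, 1.0]] [-0.14898387  0.          0.          0.          0.        ] [[-0.02586775115652924, -0.9996352106993917, -0.007765628119244787], [-0.9843565087596884, 0.026825135203035297, -0.1741340741606201], [0.17427886593773023, 0.003139689685526357, -0.9846913319594813]] [ 237.5987274   530.59666209 1102.53483551]
side [[417.28227497701744, 0.0, 258.2237433041283], [0.0, 417.28227497701744, 182.28179617896578], [0.0, 0.0, 1.0]] [-0.15705337  0.          0.          0.          0.        ] [[-0.6997890844425411, -0.7143418957213841, 0.003300501817816617], [-0.5124211219086272, 0.4987520596400945, -0.699050053162624], [0.49771460810084117, -0.4908788435265294, -0.7150651228112606]] [ 527.512398    228.46177015 1101.73683831]
```

View pics/top0.png

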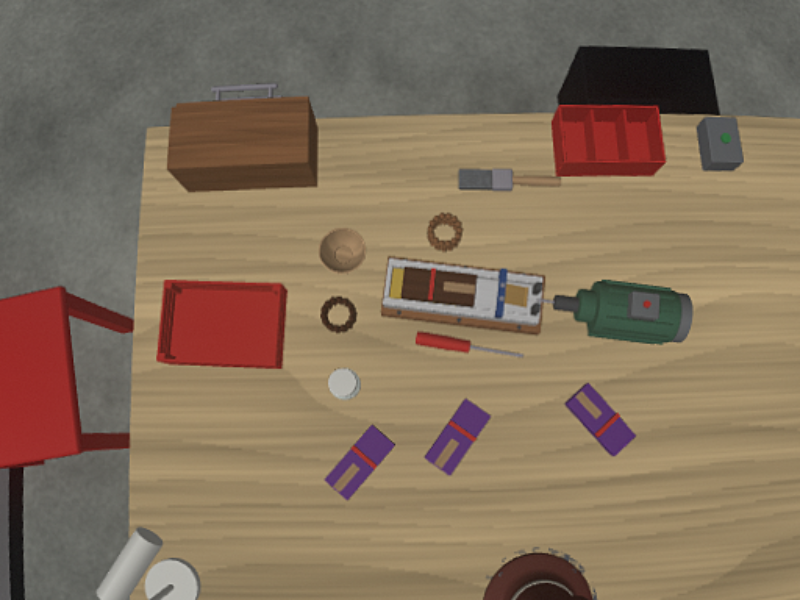

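View pics/side0.png

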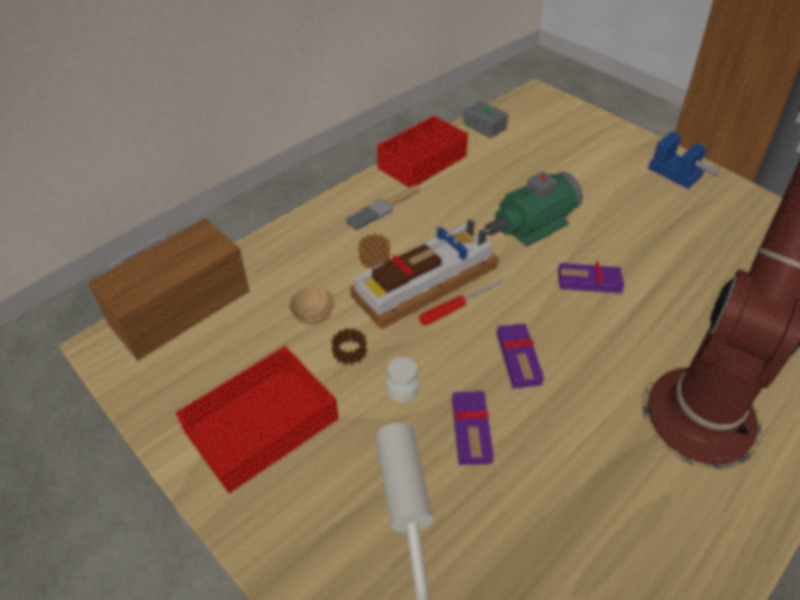

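The top view shows the track at about (385–545, 258–333) of the 800x600 picture, with the drill to the right. The holder sits at about (398–476, 267–306) with its red rib at (432, 284). The screwdriver is just below the track, at (416–523, 333–356). Next I'll zoom in.

```bash
python3 - <<'E'
from rig import *
import cv2,numpy as np
c=read_camera("top")["color"][150:225,235:360,::-1]
a=cv2.resize(c,None,fx=6,fy=6,interpolation=cv2.INTER_CUBIC)[:450,:750]
cv2.imwrite("pics/zt.png",a)
c=read_camera("side")["color"][130:215,215:335,::-1]
cv2.imwrite("pics/zs.png",cv2.resize(c,None,fx=6,fy=6,interpolation=cv2.INTER_CUBIC))
E
```

```text
(no output)
```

View pics/zt.png

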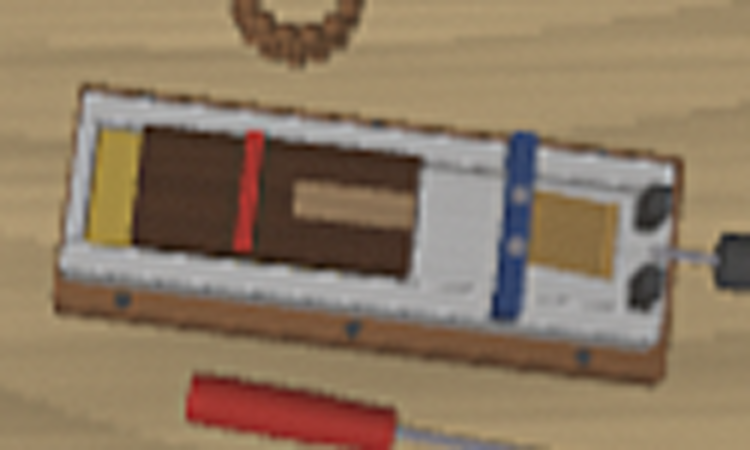

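View pics/zs.png

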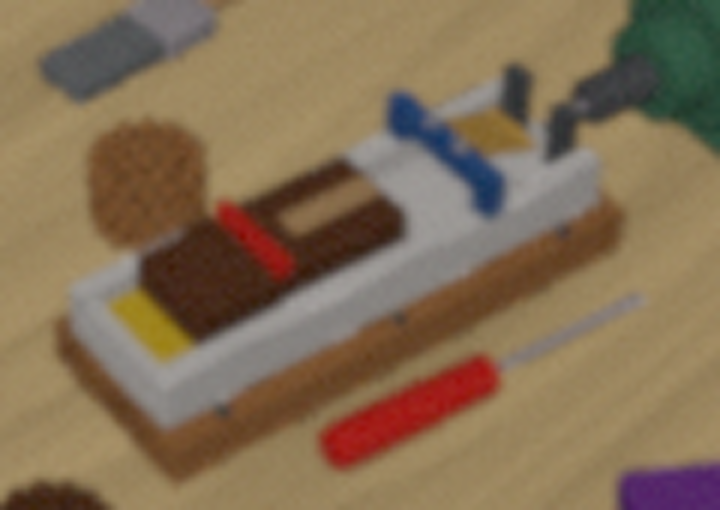

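The zooms show the holder's top corners clearly. In the top zoom they are (145,127), (133,246), (421,158) and (410,278). The base's lower corners are at (55,312) and (660,384). The bed is up, and the holder is short of the blue bar. I'll fit both poses now.

```bash
cat >fit.py <<'E'
from rig import *
import cv2,numpy as np
from scipy.optimize import least_squares
def cam(n):
    c=read_camera(n);return c
def proj(c,P):
    return cv2.projectPoints(np.array(P,float).reshape(-1,1,3),cv2.Rodrigues(c["R"])[0],c["t"],c["K"],c["dist_coeffs"])[0][:,0]
E
python3 - <<'E'
from fit import *
T,S=cam("top"),cam("side")
# slide-frame pts (s=1 -> x offset), z, px
tp=[(1,-65,28,77.5,145,127),(1,-65,-28,77.5,133,246),(1,65,28,77.5,421,158),(1,65,-28,77.5,410,278),
 (0,-144,-55,0,55,312),(0,151,-55,0,660,384)]
sp=[(0,-144,-55,0,178,478),(0,151,-55,0,617,246),(1,65,28,77.5,345,160),(1,65,-28,77.5,404,212),(1,-65,28,77.5,140,257)]
def w(p,pts):
    x,y,a,sx=p; R=np.array([[np.cos(a),-np.sin(a)],[np.sin(a),np.cos(a)]])
    return [np.r_[R@[q[1]+q[0]*sx,q[2]]+[x,y],q[3]] for q in pts]
def f(p):
    a=proj(T,w(p,tp))-[(235+(q[4]+.5)/6-.5,150+(q[5]+.5)/6-.5) for q in tp]
    b=proj(S,w(p,sp))-[(215+(q[4]+.5)/6-.5,130+(q[5]+.5)/6-.5) for q in sp]
    return np.r_[a.ravel(),b.ravel()]
r=least_squares(f,[600,100,-1.6,-65],loss="soft_l1",x_scale=[100,100,1,50])
print(r.x,f(r.x).reshape(-1,2).round(2))
x,y,a,sx=r.x;u=np.array([np.cos(a),np.sin(a)])
for d in(sx-45,sx-35,sx-25,sx-17,61-35,61):print(d,np.array([x,y])+u*d)
# check: bar corners centre at x=60,z=86; rib
chk=[(0,60,0,86),(0,126,0,58)]
for c,o in((T,(235,150)),(S,(215,130))):print((proj(c,w(r.x,chk))-o)*6)
s=read_state();Rm=cv2.Rodrigues(s["eef_rot"])[0];print(Rm.round(3),tip_reach)
E
```

```text
[572.22452599 118.8378691   -1.70882488 -44.60494671] [[-0.23 -0.42]
 [-0.52 -0.58]
 [ 0.43 -0.52]
 [ 0.4  -0.77]
 [ 0.16  1.39]
 [-0.44  0.38]
 [ 0.21  2.41]
 [ 0.81  0.16]
 [-0.3  -1.11]
 [ 1.18  0.18]
 [-0.61  0.  ]]
-89.60494670617257 [584.55333212 207.59059872]
-79.60494670617257 [583.17742526 197.68570698]
-69.60494670617257 [581.80151839 187.78081524]
-61.604946706172576 [580.7007929  179.85690186]
26 [568.64716814  93.08515059]
61 [563.83149411  58.41802952]
[[503.58024575 216.92781091]
 [635.20346452 244.80464686]]
[[434.8601201  137.5591905 ]
 [527.16913269 128.38887575]]
[[ 0.974  0.225 -0.   ]
 [ 0.225 -0.974  0.001]
 [ 0.    -0.001 -1.   ]] 22.0
```

Emit:
{"method": "move_arm", "body": {"deltas": [[[0.037,0.019,0,0,0,0.05,0],[0.037,0.019,0,0,0,0.05,0],[0.037,0.019,0,0,0,0.05,0],[0.037,0.019,0,0,0,0.05,0],[0.037,0.019,0,0,0,0.05,0],[0.037,0.019,0,0,0,0.05,0],[0.037,0.019,0,0,0,0.05,0],[0.037,0.019,0,0,0,0.05,0]]]}}

```text
time: 1.3
position: [443.2, -480.7, 240.6]
eef_rot: [-2.988, -0.971, 0.0]
contact_force: [-0.4, -0.1, 0.9]
width: 17.6
finger_force: 0.0
```

Emit:
{"method": "move_arm", "body": {"deltas": [[[0.0225,0.041,0,0,0,0.05,0],[0.0225,0.041,0,0,0,0.05,0],[0.0225,0.041,0,0,0,0.05,0],[0.0225,0.041,0,0,0,0.05,0],[0.0225,0.041,0,0,0,0.05,0],[0.0225,0.041,0,0,0,0.05,0],[0.0225,0.041,0,0,0,0.05,0],[0.0225,0.041,0,0,0,0.05,0]]]}}

```text
time: 2.3
position: [622.7, -152.1, 240.6]
eef_rot: [2.735, 1.545, -0.0]
contact_force: [1.1, -0.2, -0.3]
width: 0.5
finger_force: 0.0
```

Emit:
{"method": "move_arm", "body": {"deltas": [[[-0.0045,0.0425,0,0,0,0.05,0],[-0.0045,0.0425,0,0,0,0.05,0],[-0.0045,0.0425,0,0,0,0.05,0],[-0.0045,0.0425,0,0,0,0.05,0],[-0.0045,0.0425,0,0,0,0.05,0],[-0.0045,0.0425,0,0,0,0.05,0],[-0.0045,0.0425,0,0,0,0.05,0],[-0.0045,0.0425,0,0,0,0.05,0]]]}}

```text
time: 3.3
position: [586.0, 187.8, 240.7]
eef_rot: [2.374, 2.057, -0.0]
contact_force: [1.1, -0.5, -1.0]
width: 0.5
finger_force: 0.0
```

Emit:
{"method": "move_arm", "body": {"deltas": [[[-0.004,0.003,-0.04,0,0,0.005,0],[0,0,-0.04,0,0,0,0],[0,0,-0.03,0,0,0,0],[0,0,-0.02,0,0,0,0],[0,0,0,0,0,0,0]]]}}

```text
time: 3.92
position: [581.2, 189.3, 109.1]
eef_rot: [-2.369, -2.061, 0.005]
contact_force: [-0.8, -0.5, 0.0]
width: 0.2
finger_force: 0.0
```

```bash
python3 - <<'E'
from fit import *
a=cv2.resize(cam("top")["color"][150:225,235:360,::-1],None,fx=4,fy=4,interpolation=cv2.INTER_CUBIC)
b=cv2.resize(cam("side")["color"][100:215,215:335,::-1],None,fx=4.5,fy=4.5,interpolation=cv2.INTER_CUBIC)[:, :300*2]
h=max(a.shape[0],b.shape[0]);o=np.zeros((598,800,3),np.uint8)
b=b[60:358,:]
o[:300,:500]=a;o[300:598,:b.shape[1]]=b
cv2.imwrite("pics/p2.png",o);print(read_state()["position"],read_state()["contact_force"])
E
```

```text
[582.59069515 189.80679157 111.24111559] [-0.39136032 -0.29940253  0.57010286]
```

View pics/p2.png

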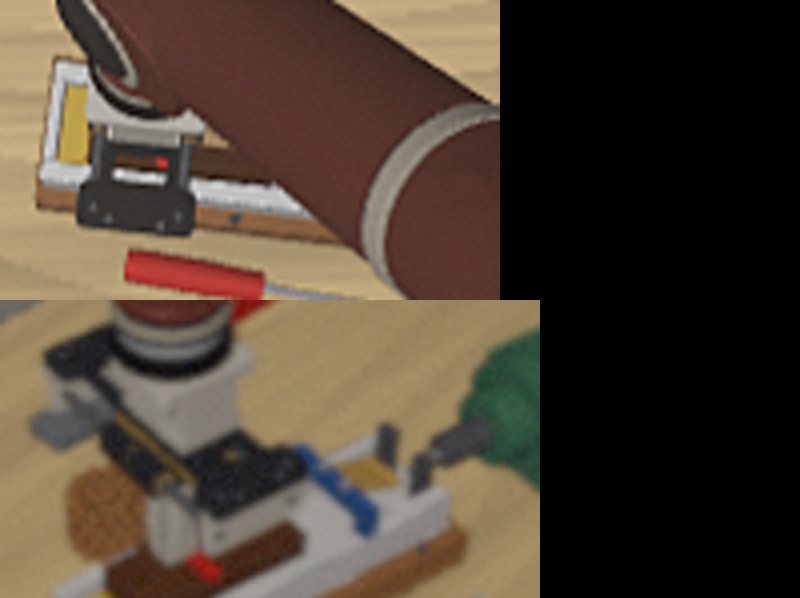

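The top view shows the hand over the tail of the holder. In the side view the closed fingertips at about (175, 555) are just behind the red rib at (205, 568). I'll press now.

Emit:
{"method": "move_arm", "body": {"deltas": [[[0,0,-0.007,0,0,0,0],[0,0,-0.003,0,0,0,0],[0,0,0,0,0,0,0]]]}}

```text
time: 4.4
position: [582.1, 189.5, 100.6]
eef_rot: [-2.37, -2.062, 0.0]
contact_force: [-0.1, -0.5, -0.0]
width: 0.1
finger_force: 0.0
```

Emit:
{"method": "move_arm", "body": {"deltas": [[[0,0,-0.003,0,0,0,0],[0,0,-0.003,0,0,0,0],[0,0,0,0,0,0,0]]]}}

```text
time: 4.78
position: [582.5, 189.8, 95.8]
eef_rot: [2.37, 2.061, 0.001]
contact_force: [-1.3, -0.6, 6.7]
width: 0.5
finger_force: 3.7
```

Emit:
{"method": "move_arm", "body": {"deltas": [[[0,0,-0.003,0,0,0,0],[0,0,-0.002,0,0,0,0],[0,0,0,0,0,0,0]]]}}

```text
time: 5.15
position: [582.5, 189.8, 91.9]
eef_rot: [2.37, 2.061, 0.001]
contact_force: [-3.9, -1.2, 12.0]
width: 0.3
finger_force: 5.7
```

Emit:
{"method": "move_arm", "body": {"deltas": [[[0,0,-0.001,0,0,0,0],[0,0,0,0,0,0,0]]]}}

```text
time: 5.4
position: [582.5, 189.8, 91.8]
eef_rot: [2.369, 2.061, 0.002]
contact_force: [-4.7, -1.7, 16.7]
width: 0.8
finger_force: 8.1
```

Emit:
{"method": "move_arm", "body": {"deltas": [[[-0.0008,-0.003,-0.0005,0,0,0,0],[-0.0008,-0.004,0,0,0,0,0],[-0.0006,-0.004,0,0,0,0,0],[-0.0006,-0.004,0,0,0,0,0],[-0.0006,-0.004,0,0,0,0,0]]]}}

```text
time: 6.02
position: [582.0, 179.2, 92.2]
eef_rot: [-2.364, -2.064, -0.028]
contact_force: [-0.1, 8.6, 10.5]
width: 0.5
finger_force: 4.9
```

Emit:
{"method": "move_arm", "body": {"deltas": [[[-0.0006,-0.004,0,0,0,0,0],[-0.0006,-0.004,0,0,0,0,0],[-0.0006,-0.004,0,0,0,0,0],[-0.0006,-0.004,0,0,0,0,0]]]}}

```text
time: 6.52
position: [580.1, 163.0, 92.2]
eef_rot: [-2.365, -2.065, -0.028]
contact_force: [0.7, 8.4, 10.1]
width: 0.6
finger_force: 4.9
```

Emit:
{"method": "move_arm", "body": {"deltas": [[[0,0,-0.001,0,0,0,0],[0,0,-0.001,0,0,0,0],[-0.0004,-0.003,0,0,0,0,0],[-0.0006,-0.004,0,0,0,0,0]]]}}

```text
time: 7.02
position: [579.7, 159.9, 91.7]
eef_rot: [-2.361, -2.065, -0.038]
contact_force: [-1.0, 12.0, 14.6]
width: 0.8
finger_force: 8.5
```

Emit:
{"method": "move_arm", "body": {"deltas": [[[0,0,-0.001,0,0,0,0],[-0.0005,-0.003,-0.0005,0,0,0,0],[-0.0006,-0.004,0,0,0,0,0],[-0.0006,-0.004,0,0,0,0,0]]]}}

```text
time: 7.52
position: [578.6, 153.4, 91.7]
eef_rot: [-2.356, -2.066, -0.048]
contact_force: [-1.3, 16.9, 19.1]
width: 0.5
finger_force: 11.3
```

```bash
python3 - <<'E'
from fit import *
b=cv2.resize(cam("side")["color"][110:215,215:335,::-1],None,fx=5,fy=5,interpolation=cv2.INTER_CUBIC)
cv2.imwrite("pics/p3.png",b)
E
```

```text
(no output)
```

View pics/p3.png

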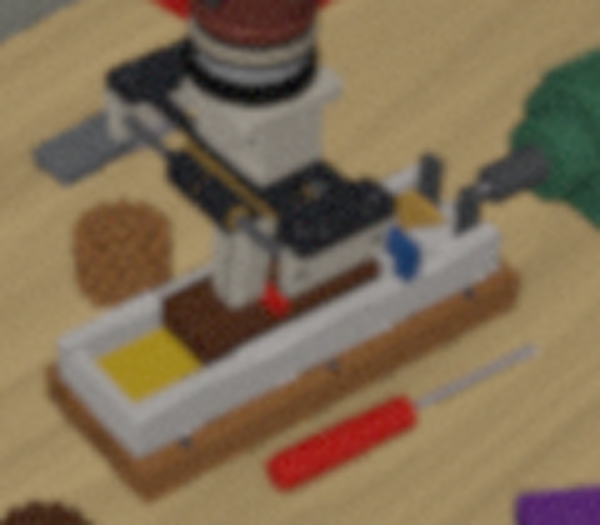

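The side view shows the holder pressed down and moved along by about 35 mm. The fingertips at (255, 290) are against the rib at (275, 298), and the nose is at the bar. I'll keep pushing.

Emit:
{"method": "move_arm", "body": {"deltas": [[[-0.0006,-0.004,0,0,0,0,0],[-0.0006,-0.004,0,0,0,0,0],[-0.0006,-0.004,0,0,0,0,0],[-0.0006,-0.004,0,0,0,0,0]]]}}

```text
time: 8.07
position: [576.3, 137.9, 91.6]
eef_rot: [-2.356, -2.067, -0.048]
contact_force: [-1.6, 17.6, 19.6]
width: 0.0
finger_force: 11.7
```

Emit:
{"method": "move_arm", "body": {"deltas": [[[-0.0006,-0.004,0,0,0,0,0],[-0.0006,-0.004,0,0,0,0,0],[-0.0006,-0.004,0,0,0,0,0],[-0.0006,-0.004,0,0,0,0,0],[-0.0006,-0.004,0,0,0,0,0]]]}}

```text
time: 8.7
position: [573.4, 118.5, 91.7]
eef_rot: [-2.355, -2.067, -0.048]
contact_force: [-1.9, 19.0, 20.2]
width: 0.4
finger_force: 12.4
```

Emit:
{"method": "move_arm", "body": {"deltas": [[[-0.0006,-0.004,0,0,0,0,0],[-0.0006,-0.004,0,0,0,0,0],[-0.0006,-0.004,0,0,0,0,0],[-0.0006,-0.004,0,0,0,0,0]]]}}

```text
time: 9.2
position: [571.3, 104.9, 91.9]
eef_rot: [-2.353, -2.067, -0.053]
contact_force: [-1.4, 24.4, 21.3]
width: 0.4
finger_force: 13.9
```

Emit:
{"method": "move_arm", "body": {"deltas": [[[-0.0006,-0.004,0,0,0,0,0],[-0.0006,-0.004,0,0,0,0,0],[-0.0006,-0.004,0,0,0,0,0]]]}}

```text
time: 9.57
position: [570.4, 99.1, 92.6]
eef_rot: [-2.345, -2.069, -0.066]
contact_force: [-1.4, 32.3, 20.8]
width: 0.2
finger_force: 18.1
```

Emit:
{"method": "move_arm", "body": {"deltas": [[[-0.0004,-0.003,0,0,0,0,0],[-0.0004,-0.003,0,0,0,0,0]]]}}

```text
time: 9.82
position: [570.1, 97.7, 93.1]
eef_rot: [-2.34, -2.071, -0.075]
contact_force: [-1.7, 33.0, 22.3]
width: 0.3
finger_force: 18.9
```

```bash
python3 - <<'E'
from fit import *
b=cv2.resize(cam("side")["color"][110:210,220:335,::-1],None,fx=5.9,fy=5.9,interpolation=cv2.INTER_CUBIC)
cv2.imwrite("pics/p4.png",b);s=read_state();print(s["position"],s["contact_force"],cv2.Rodrigues(s["eef_rot"])[0].round(3))
E
```

```text
[569.69819472  94.97230986  92.91298343] [-2.71239021 26.85356265 23.2645026 ] [[ 0.122  0.992  0.023]
 [ 0.992 -0.122  0.039]
 [ 0.042  0.018 -0.999]]
```

View pics/p4.png

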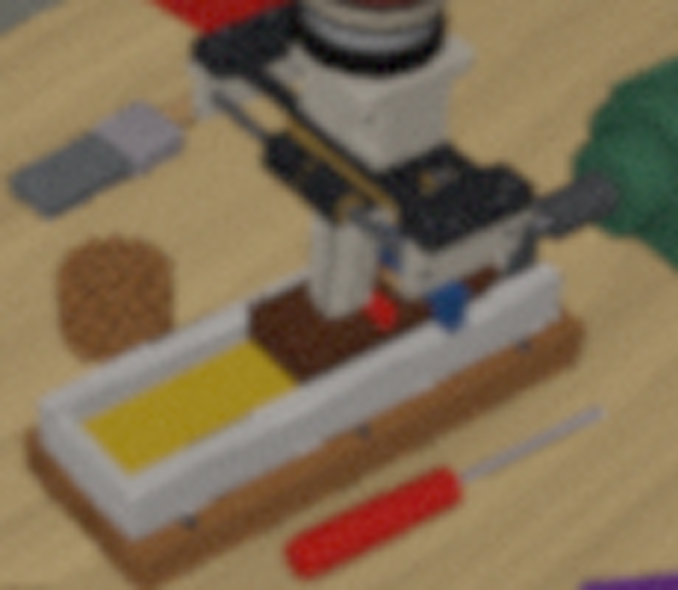

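The side view shows the holder down and under the bar. The rib at (380, 310) is still a little short of the bar at (450, 300), and the bed is still down. So it isn't home yet, but it is still sliding.

Emit:
{"method": "move_arm", "body": {"deltas": [[[-0.0003,-0.002,0,0,0,0,0],[-0.0003,-0.002,0,0,0,0,0],[-0.0003,-0.002,0,0,0,0,0],[0,0,0,0,0,0,0]]]}}

```text
time: 10.38
position: [568.1, 83.7, 91.4]
eef_rot: [-2.349, -2.069, -0.057]
contact_force: [-1.4, 26.0, 18.2]
width: 0.5
finger_force: 18.8
```

Emit:
{"method": "move_arm", "body": {"deltas": [[[-0.0003,-0.002,0,0,0,0,0],[-0.0003,-0.002,0,0,0,0,0],[0,0,0,0,0,0,0]]]}}

```text
time: 10.75
position: [568.0, 83.5, 91.4]
eef_rot: [-2.344, -2.07, -0.065]
contact_force: [0.6, 31.8, 15.2]
width: 0.7
finger_force: 20.4
```

Emit:
{"method": "move_arm", "body": {"deltas": [[[-0.0003,-0.002,-0.001,0,0,0,0],[0,-0.001,0,0,0,0,0],[0,0,0,0,0,0,0]]]}}

```text
time: 11.12
position: [568.0, 83.4, 91.4]
eef_rot: [-2.341, -2.071, -0.07]
contact_force: [-1.7, 34.7, 19.9]
width: 0.5
finger_force: 22.6
```

Emit:
{"method": "move_arm", "body": {"deltas": [[[0.001,0.006,0,0,0,0,0],[0.001,0.006,0,0,0,0,0],[0,0,0,0,0,0,0]]]}}

```text
time: 11.5
position: [568.2, 83.9, 91.3]
eef_rot: [-2.354, -2.069, -0.045]
contact_force: [-5.3, 18.5, 28.0]
width: 0.7
finger_force: 19.5
```

Emit:
{"method": "move_arm", "body": {"deltas": [[[0.0005,0.003,0.003,0,0,0,0],[0.0005,0.003,0.002,0,0,0,0],[0,0,0,0,0,0,0]]]}}

```text
time: 11.88
position: [568.2, 84.1, 91.4]
eef_rot: [-2.359, -2.066, -0.033]
contact_force: [0.9, 14.8, 4.4]
width: 0.6
finger_force: 9.3
```

Emit:
{"method": "move_arm", "body": {"deltas": [[[0.0005,0.004,0,0,0,0,0],[0.0005,0.004,0,0,0,0,0],[0,0,0,0,0,0,0]]]}}

```text
time: 12.25
position: [568.3, 84.5, 91.3]
eef_rot: [2.367, 2.065, 0.017]
contact_force: [0.6, 4.1, 8.7]
width: 0.3
finger_force: 5.8
```

Emit:
{"method": "move_arm", "body": {"deltas": [[[0,0.001,0.003,0,0,0,0],[0,0.002,0.004,0,0,0,0],[0,0.003,0.01,0,0,0,0],[0,0.005,0.03,0,0,0,0],[0,0.03,0.05,0,0,0,0],[0,0.05,0.05,0,0,0,0],[-0.02,0.05,0.04,0,0,0,0],[0,0,0,0,0,0,0]]]}}

```text
time: 13.25
position: [545.3, 216.9, 271.3]
eef_rot: [-2.361, -2.072, -0.01]
contact_force: [-0.2, -0.8, -0.8]
width: 0.5
finger_force: 0.0
```

Emit:
{"method": "move_arm", "body": {"deltas": [[[-0.02,0.06,0.02,0,0,0,0],[-0.02,0.06,0.02,0,0,0,0],[-0.02,0.06,0.02,0,0,0,0],[0,0,0,0,0,0,0]]]}}

```text
time: 13.75
position: [486.7, 385.6, 324.5]
eef_rot: [-2.359, -2.071, -0.001]
contact_force: [1.1, -0.6, 0.3]
width: 0.4
finger_force: 0.0
```

```bash
python3 - <<'E'
from fit import *
a=cv2.resize(cam("top")["color"][150:225,235:360,::-1],None,fx=5,fy=4,interpolation=cv2.INTER_CUBIC)
b=cv2.resize(cam("side")["color"][130:204,215:335,::-1],None,fx=5,fy=4,interpolation=cv2.INTER_CUBIC)
o=np.zeros((596,640,3),np.uint8);o[:300,:625]=a;o[300:596,:600]=b
cv2.imwrite("pics/p5.png",o);print(read_state()["position"])
E
```

```text
[490.61695442 379.17582568 322.74287396]
```

View pics/p5.png

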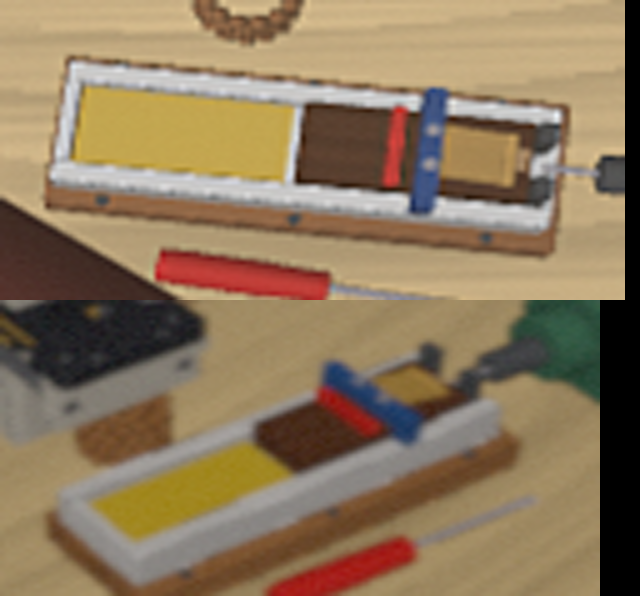

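In the top view the holder's nose meets both posts at (540, 135–190), and the rib at (395, 147) is just short of the bar. A gap at (297, 145) separates the tail from the bed, and the screwdriver and bracelets haven't moved. This is the home position, so I'm handing it in.

```bash
python3 -c "
from rig import *
print(finish_job())"
```

```text
the job is handed in; nothing more can be done
None
```

The holder was pressed down and pushed under the bar and drag spring until it stopped firmly against both stop posts, its tail is clear of the bed, the hand is away, and I handed the job in at about 14 s; I judged the bed sprung up from that clear gap and did not measure its height.

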